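# Stow a battery in a tool case with a locking lid stay

## Robot

A 7-joint arm with a two-finger parallel gripper is mounted at the origin on a cart in front of the work surface, level with it; the furniture and walls round the work are solid. World frame = base frame: x ahead of the robot, y to its left, z up, the work surface at z = 0. Lengths are in m, angles in rad, forces in N, time in s.
With the tool pointing down it reaches from about 0.35 to 0.9 m from the base axis. Payload 8.1 kg.
Tool frame: the origin (TCP) lies midway between the tips of the shut fingers; the grasp point (between the pads) lies 19 mm behind it; z points along the fingers, y is the line along which they close (so a half turn about z gives the same grasp; the last joint's range is limited). The gripper opens to 92 mm and grips with 3 to 60 N. Pads are 19 mm wide; open, the fingers measure 130 mm over their backs; the gripper's body (75 mm by 190 mm) begins 47 mm behind the grasp point.
Start: joints at [-1.247, 0.434, 0.025, 1.573, -0.012, 1.134, -0.075], TCP at [0.259, 0.569, 0.227] pointing down, gripper open.
Joint ranges: [-2.62, 2.62], [-0.44, 2.09], [-1.27, 1.32], [0.08, 2.57], [-1.32, 4.46], [0.12, 2], [-2.74, 2.74]. Speed limits (rad/s): [2.22, 2.22, 3.01, 3.01, 3.14, 3.14, 3.14].

## Interface

Orientations are given as a unit quaternion [x, y, z, w].
In Python, from workcell import get_state, snapshot, job_done gives the robot as it stands.
- The arm moves only by the tool send_rows, never from a script. Its argument "motion" is a list that holds one entry, the list of rows, each a list of 5 numbers: the shift along the tool's x, y, z in units of 50 mm (1.0 is 50 mm), then the turn about the tool's z in units of 6 degrees (1.0 is 6 degrees), then the finger opening in mm, from 0 to 91.8. A call has 1 to 12 rows; each row shifts and turns the commanded pose from where the row before left it, along the tool's axes as they then stand; what a row does not reach is not made up. A row lasts 1/10 s, in which the tool goes at most 50 mm and 8.59 degrees, less where a joint would pass 70% of its speed; a pose out of reach is approached as far as the arm can. A call is refused whole if a number of a shift passes 1 or a number of a turn 1, either way. A call with a gripper value outside its range is refused whole. The fingers move at their own pace and stop on an object; "squeeze" is the grip in N (left out, the last holds). Time passes only in rows, so rows that do not move let the fingers close. It gives the time, the measured TCP pose, the force, the opening and the grip force at its end, in the units of the state.
- get_state(): the state, without advancing time (a new reading comes with each control period).
- snapshot(name): name is "scene" or "top" or "wrist"; returns a dict with "frame" (400x640x3 uint8, red, green, blue), "range_z" (400x640 float32, m along the optical axis (not along the pixel's ray), 0 where there is no reading), "camera_matrix" (3x3 intrinsics, pixels), "k1" (the pictures are not rectified: a ray, as slopes to the right and down, at radius r is drawn at 1 + k1 r^2 times it, then the intrinsics apply), "xyz" and "attitude" of the camera in the world. Camera axes: x right, y down, z forward; pixel columns grow to the right and rows downward; lengths in m; the calibration is good to about 2 mm. A picture is of the moment at which its call begins.
- job_done(): hands the job in; it is judged then, once.
The state is a dict: "clock": time; "qpos": joint angles; "qvel": joint speeds; "tau": joint torques, N m; "tool_pos": TCP position; "orientation": TCP orientation; "wrist_force": force on the tool from outside, world axes, zero at the start; "ft_torque": the same for the moment, N m; "gripper_width": opening from 0.0 (shut) to 1.0 (fully open); "grip_force": force on a finger pad.
Only numpy, scipy, OpenCV 4.12 (cv2) and the standard library are available. Lean on these libraries where they do the work, as an engineer would, in place of code of your own. Each camera call takes 0.05 s, during which the arm holds its last target. There are 200 camera calls.

## Task

Raise the lid of the blue tool case by its bar until the folding stay locks, and let go so the stay holds it; then put the 9 V battery inside the case. Break the stay's joint by its red peg while the lid is up, and shut the lid gently by hand, without letting it drop, straining the stay or disturbing the other things.

Things in the scene. Friction and masses are not known exactly. Their poses are not given: they have to be found in the camera images.
- case: blue steel tool case, fixed: 170 mm deep (its x), 200 wide (y), 80 high, walls 5, floor and mat 7 mm. Origin: centre of its underside; +x points to the hinge at the back, +y to the left (the stay's side). A tape roll (x +45, y +60 mm, 55 wide) and a thin blue tool (along y -83 mm) are fixed inside; the floor from x -75 to +10, y -70 to +90 mm is free.
- lid (a joint): angle of the lid about its hinge, 0 shut, grows as it rises (rad). 170 x 200 x 8 mm, about 0.5 kg; let go, it stays by itself above about 1.2 rad but slams from below about 0.8 (sinking faster than 1.5 rad/s is a slam, as from 40 mm at the edge). The stay goes straight at a lid angle between about 1.25 and 1.5 rad that differs each time and is not measured: feel for it.
- lid_hinge (a point): point on the hinge axis at the middle of the lid's width, case x +85 mm, 80.5 mm above the bench; the axis runs along the case's y. The lid's free end swings up from the robot's side.
- lid_bar (a point): centre of the steel bar at the lid's front: round, 11 mm thick, 100 long along case y, 45 mm ahead of the lid's edge on arms at 42 mm either side. 215 mm from the hinge axis, 85 above the bench when shut. Pinched from above across it, it turns between the fingers. Raising takes 1 to 3 N; the straight stay then resists by about 0.7 N per mm, and 10 N over the free pull overstrains it.
- stay_elbow (a joint): the folding stay's middle  about 0 folded (lid shut), 2.51 rad straight, 2.71 locked on its stop. Two 90 mm links on the case's left, 106 to 112 mm from its middle plane. A spring carries it past straight into lock when the lid has been raised until straight and is then eased a little. Pushed back below 2.1 it stays broken; above, it may spring back. It folds on as the lid sinks.
- red_peg: red push peg on the stay's middle joint, round, 10 mm thick, free length 46 mm along case y; origin mid peg, 140 mm left of the case's middle plane. With the lid locked up it is some 105 mm above the bench, 15 to 25 mm behind the case's middle. To break the joint push it away from the robot (case +x) and about 33 degrees down: 5 to 12 N, about 30 mm. Never over 25 N.
- stay_buffer (a joint): give of the rubber buffer at the stay's foot, along the stay (m): 0 unloaded, + pulled, - pressed, 8 N per mm; more than 4.5 mm either way overstrains the stay. It is pulled when the lid is lifted past the straight stay, pressed when the lid is forced down on the locked stay.
- battery: 9 V block battery, black with an orange band, 17 (x) x 26 (y) x 49 (z) mm, 45 g, standing on the bench. Origin: centre of its underside.
- flux: round yellow and white tin, 57 mm wide, 21 high; origin under its centre. Leave alone.
- cleaner: black ball with brass wool, 65 mm wide, 55 high; origin under its centre. Leave alone.
- carton: white parts carton, 85 x 64 x 38 mm; origin under its centre. Leave alone.

How it is judged:
On the way, in this order (a step that is already met when the one before it is completed fails the run):
1. the lid has been raised, the stay is locked and holds it, the hand is off (value of joint stay_elbow above 2.62 rad and value of joint lid above 1.15 rad and contact force between the fingers and anything else below 0.5 N), for 0.3 s.
2. the battery lies or stands inside the case, let go, with the lid still held by the locked stay (x of battery in the frame of case between -0.078 and 0.078 m and y of battery in the frame of case between -0.093 and 0.093 m and z of battery in the frame of case below 0.05 m and value of joint stay_elbow above 2.62 rad and contact force between the fingers and anything else below 0.5 N and linear speed of battery below 0.05 m/s), for 0.2 s.
3. the stay's joint is broken by pushing it while the lid is still up (value of joint stay_elbow below 2.2 rad and value of joint lid above 0.9 rad), for 0.1 s.
At the end, for the whole second after the job is handed in: The lid is fully shut (within 0.03 rad), the battery is at rest inside the case, and the robot touches nothing (x of battery in the frame of case between -0.078 and 0.078 m and y of battery in the frame of case between -0.093 and 0.093 m and z of battery in the frame of case below 0.05 m and value of joint lid below 0.03 rad and linear speed of battery below 0.02 m/s and contact force between the fingers and anything else below 0.5 N).
It fails at once if the lid drops or is slammed (sinks faster than 1.5 rad/s) (velocity of joint lid below -1.5 rad/s).
It fails at once if the stay is overstrained (its buffer gives more than 4.5 mm either way) (value of joint stay_buffer above 0.0045 m or value of joint stay_buffer below -0.0045 m).
It fails at once if the stay's peg is pushed with more than 25 N (contact force between the fingers and red_peg above 25 N).
It fails at once if the tin, the wire-wool ball or the carton is moved by more than 30 mm (distance of any of flux, cleaner, carton from where it was at the start of the episode above 0.03 m).
It also fails if it takes over 72 s, if anything falls off the work surface, if the arm or the gripper's body presses on something with over 40 N, if the wrist force passes 120 N, or if a joint passes its speed limit or range.

## Working session

There is one attempt and no reset: what is moved stays moved. The work goes in short steps, Python scripts to look and compute and a tool call to move; the robot and the scene stay as the last step left them, time stands still between calls to the robot, and variables do not carry over. Pictures are saved under pics/ and viewed, at most 10 in all, crops included, and the job is handed in when it is done.

Besides the shell and the picture viewer there is one more tool, called after "Emit:" by a JSON object that holds its "api" and its "payload". send_rows: Moves the arm, as the interface text tells. Its arguments: {"type":"object","properties":{"motion":{"type":"array"},"squeeze":{"type":"number"}},"required":["motion"]}

```bash
ls; mkdir -p pics; cat > h.py <<'E'
import numpy as np, cv2
from scipy.spatial.transform import Rotation as R
from workcell import get_state, snapshot, job_done
def save(n,f): cv2.imwrite(f'pics/{n}.png',cv2.cvtColor(f,cv2.COLOR_RGB2BGR))
def cam(s):
    K=np.array(s['camera_matrix']); a=np.array(s['attitude'])
    Rm=a if a.shape==(3,3) else R.from_quat(a).as_matrix()
    return K,Rm,np.array(s['xyz'])
def rays(s,uv):
    K,Rm,p=cam(s); uv=np.atleast_2d(uv).astype(float)
    d=np.c_[(uv[:,0]-K[0,2])/K[0,0],(uv[:,1]-K[1,2])/K[1,1]]
    n=d.copy()
    for _ in range(20): n=d/(1+s['k1']*(n**2).sum(1,keepdims=True))
    return np.c_[n,np.ones(len(n))]
def pts(s,uv):   # by depth
    K,Rm,p=cam(s); uv=np.atleast_2d(uv).astype(int)
    z=s['range_z'][uv[:,1],uv[:,0]]
    return (rays(s,uv)*z[:,None])@Rm.T+p
def onplane(s,uv,h):
    K,Rm,p=cam(s); d=rays(s,uv)@Rm.T
    return p+d*((h-p[2])/d[:,2])[:,None]
E
python3 - <<'E'
from h import *
st=get_state(); print(st)
for n in('scene','top'):
    s=snapshot(n); save(n,s['frame']); np.save(n,s,allow_pickle=True); print(n,s['xyz'],s['attitude'],s['camera_matrix'],s['k1'])
E
```

```text
pics
{'clock': 0.0, 'qpos': array([-1.2465822 ,  0.43522859,  0.0249524 ,  1.57405679, -0.01159647,
        1.13402361, -0.07511143]), 'qvel': array([-0.00262743,  0.00025348,  0.00103115, -0.00083878,  0.00037999,
       -0.00161617,  0.00110628]), 'tau': array([-9.25662462e-04, -6.67833567e+01,  9.84437875e-01, -3.14466190e+01,
       -6.06315164e-02,  4.25625255e-02,  1.19020106e-04]), 'tool_pos': array([0.25856704, 0.56845585, 0.22595685]), 'orientation': array([ 2.11820473e-01,  9.77308278e-01, -7.79523230e-04, -9.87147123e-05]), 'wrist_force': array([-0.19598931,  0.40864991,  0.10394086]), 'ft_torque': array([ 0.0185452 , -0.04548013,  0.02369362]), 'grip_force': 0.0, 'gripper_width': 0.9989143770242623}
scene [-0.05561262 -0.52775084  0.48180174] [ 0.76423279 -0.35225924  0.23538114 -0.48626885] [[458.98252335   0.         316.63655934]
 [  0.         458.98252335 203.1886358 ]
 [  0.           0.           1.        ]] -0.0237170060169753
top [0.32216089 0.0133199  1.43198837] [ 0.71248935 -0.69511489  0.06573039 -0.0696688 ] [[518.92307174   0.         318.98097012]
 [  0.         518.92307174 201.16089525]
 [  0.           0.           1.        ]] -0.03391544563703922
```

View pics/scene.png

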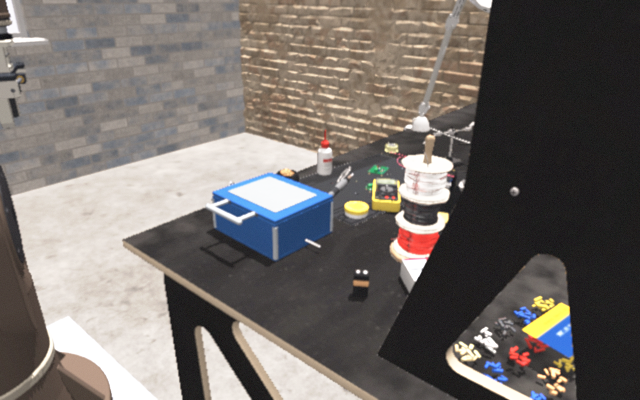

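View pics/top.png

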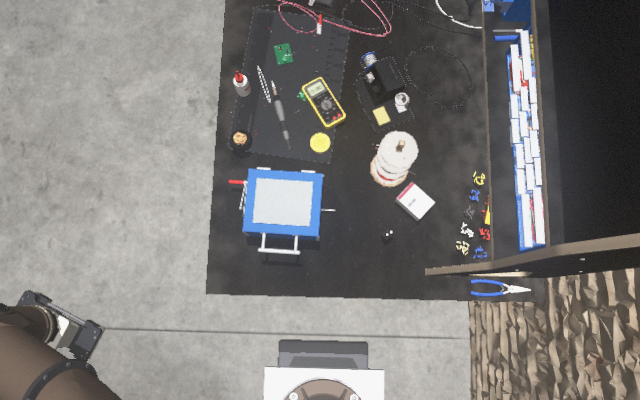

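The scene view shows the shut blue case (272,212) with its bar at (232,212), and the battery at (361,281). The top view shows the case at (283,202), bar (279,250), red peg (236,182), battery (388,236), carton (415,201), flux (320,142) and cleaner (240,140).

```bash
python3 - <<'E'
from h import *
s=np.load('top.npy',allow_pickle=True).item(); f=s['frame']
hsv=cv2.cvtColor(f,cv2.COLOR_RGB2HSV)
m=cv2.inRange(hsv,(100,120,60),(125,255,255)); m[:, :225]=0;m[:,345:]=0;m[:150]=0;m[260:]=0
c=max(cv2.findContours(m,0,2)[0],key=cv2.contourArea)
uv=c[:,0]; P=onplane(s,uv,0.088)
r=cv2.minAreaRect((P[:,:2]*1000).astype(np.float32)); print('lid rect mm',r)
g=np.stack(np.meshgrid(range(265,300,6),range(185,225,6)),-1).reshape(-1,2); print('lid z',np.median(pts(s,g)[:,2]))
a=np.array([(u,v) for v in range(243,258) for u in range(255,308)]); p=pts(s,a); k=(p[:,2]>.06)&(f[a[:,1],a[:,0]].min(1)>110)&(p[:,0]<p[:,0].min()+.03)
b=np.array([(u,v) for v in range(245,257) for u in range(250,310) if f[v,u].min()>120]);
Pb=onplane(s,b,.085); print('bar',Pb.min(0),Pb.max(0),Pb.mean(0)); np.set_printoptions(precision=3,suppress=True)
print(cv2.minAreaRect((Pb[:,:2]*1000).astype(np.float32)))
rd=np.argwhere((f[:,:,0]>150)&(f[:,:,1]<80)&(f[:,:,2]<80))[:,::-1]; rd=rd[(rd[:,0]>220)&(rd[:,0]<255)&(rd[:,1]>165)&(rd[:,1]<200)]
print('peg px',rd.min(0),rd.max(0), np.median(pts(s,rd),0),np.median(s['range_z'][rd[:,1],rd[:,0]]))
for n,uv0 in(('flux',(320,142)),('cleaner',(240,140)),('carton',(415,201)),('batt',(388,236))): print(n,pts(s,[uv0]))
# battery: depth above bench
w=np.stack(np.meshgrid(range(375,402),range(225,250)),-1).reshape(-1,2); p=pts(s,w); h=p[:,2]>.03
print('batt',h.sum(),p[h].min(0),p[h].max(0),p[h].mean(0),cv2.minAreaRect((p[h][:,:2]*1000).astype(np.float32)))
cv2.imwrite('pics/batt_top.png',cv2.resize(f[215:260,360:420,::-1],None,fx=6,fy=6,interpolation=2))
sc=np.load('scene.npy',allow_pickle=True).item(); 
w=np.stack(np.meshgrid(range(345,380),range(262,300)),-1).reshape(-1,2); p=pts(sc,w); h=(p[:,2]>.01)&(p[:,2]<.055)
print('batt sc',h.sum(),p[h].min(0),p[h].max(0),p[h].mean(0)); t=h&(p[:,2]>.044); print(t.sum(),p[t].mean(0),cv2.minAreaRect((p[h][:,:2]*1000).astype(np.float32)))
cv2.imwrite('pics/sc.png',np.hstack([cv2.resize(sc['frame'][255:305,330:390,::-1],(480,400),interpolation=2),cv2.resize(sc['frame'][185:260,200:250,::-1],(266,400),interpolation=2)]))
E
```

```text
lid rect mm ((579.2059936523438, 119.78829956054688), (200.9065399169922, 171.3006134033203), 87.4388656616211)
lid z 0.08905711738691613
bar [0.44239887 0.07005758 0.085     ] [0.46599592 0.17965349 0.085     ] [0.45140887 0.12465204 0.085     ]
((453.123779296875, 124.88862609863281), (23.415037155151367, 109.37033081054688), 1.4329285621643066)
peg px [231 183] [237 183] [0.636 0.259 0.045] 1.4234352
flux [[0.766 0.026 0.024]]
cleaner [[0.757 0.248 0.053]]
carton [[ 0.599 -0.238  0.039]]
batt [[ 0.5   -0.163  0.047]]
batt 71 [ 0.322 -0.177  0.032] [0.519 0.013 1.432] [ 0.498 -0.156  0.104] ((422.57916259765625, -75.92481994628906), (20.31895637512207, 267.9195861816406), 44.03456497192383)
batt sc 356 [ 0.493 -0.181  0.01 ] [ 0.519 -0.153  0.052] [ 0.503 -0.17   0.033]
99 [ 0.506 -0.168  0.047] ((505.75567626953125, -167.0368194580078), (19.333599090576172, 26.09039878845215), 37.76667022705078)
```

View pics/sc.png

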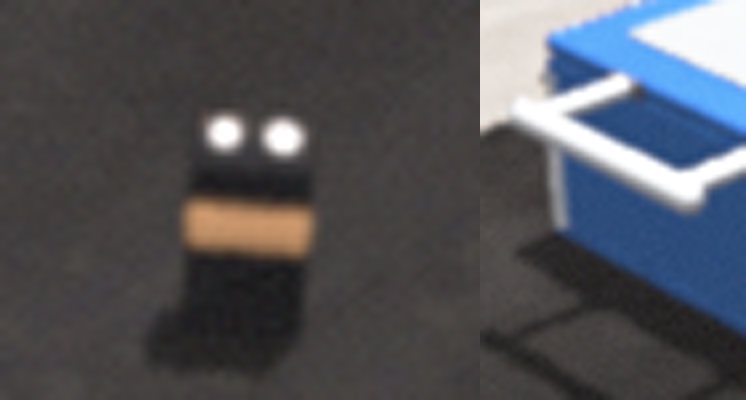

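The crop shows the battery standing, with terminals at scene pixels (358,272) and (365.5,272), and the bar clear in front of the case.

```bash
python3 - <<'E'
from h import *
np.set_printoptions(precision=4,suppress=True)
s=np.load('top.npy',allow_pickle=True).item(); f=s['frame'].astype(int)
C=[]
for u in range(262,297):
    col=f[244:258,u].min(1); k=np.where(col>130)[0]
    if len(k): C.append((u,244+k[-1]*.5+.5*k[0]))
C=np.array(C); P=onplane(s,C,.087); print(C[::6]); 
q=np.polyfit(P[:,1],P[:,0],1); print('bar fit slope',q,P[:,0].mean())
# lid yaw from edges
hsv=cv2.cvtColor(s['frame'],cv2.COLOR_RGB2HSV); m=cv2.inRange(hsv,(100,120,60),(125,255,255))
def colfit(side):
    L=[]
    for u in range(255,312):
        k=np.where(m[160:243,u])[0]; L.append((u,160+(k[0]-.5 if side==0 else k[-1]+.5)))
    P=onplane(s,L,.089); q=np.polyfit(P[:,1],P[:,0],1); r=np.abs(np.polyval(q,P[:,1])-P[:,0])<.004; q=np.polyfit(P[r,1],P[r,0],1); return q,np.polyval(q,.12)
print('back',colfit(0),'front',colfit(1))
def rowfit(side):
    L=[]
    for v in range(180,228):
        k=np.where(m[v,235:340])[0]; L.append((235+(k[0]-.5 if side==0 else k[-1]+.5),v))
    P=onplane(s,L,.089); q=np.polyfit(P[:,0],P[:,1],1); r=np.abs(np.polyval(q,P[:,0])-P[:,1])<.004; q=np.polyfit(P[r,0],P[r,1],1); return q,np.polyval(q,.58)
print('left',rowfit(0),'right',rowfit(1))
sc=np.load('scene.npy',allow_pickle=True).item()
g=sc['frame']
b=(g[262:282,345:380].min(2)>150).astype(np.uint8); n,l,st,ce=cv2.connectedComponentsWithStats(b); ce=ce[1:]+[345,262]; print(ce)
T=onplane(sc,ce,.049); print('term sc',T,np.degrees(np.arctan2(*(T[1]-T[0])[[1,0]])),T.mean(0))
b=(s['frame'][226:246,378:400].min(2)>130).astype(np.uint8); n,l,st,ce=cv2.connectedComponentsWithStats(b); ce=ce[1:]+[378,226]; print(ce); T=onplane(s,ce,.049); print('term top',T,T.mean(0))
E
```

```text
[[262.  247.5]
 [268.  250. ]
 [274.  250.5]
 [280.  251. ]
 [286.  251. ]
 [292.  251.5]]
bar fit slope [0.0345 0.4466] 0.4508693905991858
back (array([0.0446, 0.6585]), np.float64(0.6638370769110705)) front (array([0.0491, 0.4881]), np.float64(0.4939824215279639))
left (array([-0.0611,  0.2542]), np.float64(0.21878389598681278)) right (array([-0.0412,  0.0431]), np.float64(0.019169105666000722))
[[357.5    271.2857]
 [365.     271.5   ]]
term sc [[ 0.5062 -0.1596  0.049 ]
 [ 0.5141 -0.1697  0.049 ]] -51.65784952217311 [ 0.5101 -0.1646  0.049 ]
[[390.8   231.5  ]
 [386.875 234.125]]
term top [[ 0.5123 -0.1704  0.049 ]
 [ 0.505  -0.1599  0.049 ]] [ 0.5086 -0.1652  0.049 ]
```

Emit:
{"api": "send_rows", "payload": {"motion": [[[0, 0, 0, 0.95, 60], [0, 0, 0, 0.95, 60], [0, 0, 0, 0.95, 60], [0, 0, 0, 0.95, 60], [0, 0, 0, 0.95, 60], [0, 0, 0, 0.95, 60], [0, 0, 0, 0.95, 60], [0, 0, 0, 0.95, 60], [0, 0, 0, 0.95, 30], [0, 0, 0, 0.95, 30], [0, 0, 0, 0.95, 30], [0, 0, 0, 0.95, 30]]], "squeeze": 20}}

```text
clock: 1.3
tool_pos: [0.2586, 0.5687, 0.2263]
orientation: [0.726, 0.688, -0.0, 0.0]
wrist_force: [-0.9, 0.2, -1.1]
gripper_width: 0.364
grip_force: 0.0
```

```bash
cat >> h.py <<'E'
EX=np.array([.9989,-.047,0]);EY=np.array([.047,.9989,0]);C0=np.array([.579,.119,0])
def go(target,yaw=None):
    st=get_state(); Rm=R.from_quat(st['orientation']).as_matrix(); p=st['tool_pos']
    d=Rm.T@(np.array(target)-p)
    ya=np.degrees(np.arctan2(Rm[1,1],Rm[0,1]))
    print('t%.2f'%st['clock'],'tcp',p.round(4),'yaw_y %.1f'%ya,'case',[round(float((p-C0)@EX),4),round(float((p-C0)@EY),4)],'units',(d/.05).round(2),'F',st['wrist_force'].round(1),'w %.1f'%(st['gripper_width']*91.8),'g',round(float(st['grip_force']),1))
    if yaw is not None: print('turn units',round((ya-yaw)/6,2))
E
python3 -c "
from h import *
go([.449,.125,.13],-2.7)"
```

```text
t1.30 tcp [0.2586 0.5687 0.2263] yaw_y -3.1 case [-0.3412, 0.4341] units [-8.65  4.28  1.93] F [-0.9  0.2 -1.1] w 33.4 g 0.0
turn units -0.07
```

Emit:
{"api": "send_rows", "payload": {"motion": [[[-0.72, 0.36, 0.16, 0, 30], [-0.72, 0.36, 0.16, 0, 30], [-0.72, 0.36, 0.16, 0, 30], [-0.72, 0.36, 0.16, 0, 30], [-0.72, 0.36, 0.16, 0, 30], [-0.72, 0.36, 0.16, 0, 30], [-0.72, 0.36, 0.16, 0, 30], [-0.72, 0.36, 0.16, 0, 30], [-0.72, 0.36, 0.16, 0, 30], [-0.72, 0.36, 0.16, 0, 30], [-0.72, 0.36, 0.16, 0, 30], [-0.72, 0.36, 0.16, 0, 30]]]}}

```text
clock: 2.5
tool_pos: [0.4532, 0.1252, 0.1304]
orientation: [0.724, 0.689, -0.0, -0.0]
wrist_force: [1.0, 0.4, -0.4]
gripper_width: 0.32
grip_force: 0.0
```

```bash
python3 -c "
from h import *
go([.449,.125,.066],-2.7)
s=snapshot('wrist'); save('w1',s['frame'])"
```

```text
t2.50 tcp [0.4532 0.1252 0.1304] yaw_y -2.8 case [-0.126, 0.0003] units [-0.01 -0.08  1.29] F [ 1.   0.4 -0.4] w 29.4 g 0.0
turn units -0.02
```

View pics/w1.png

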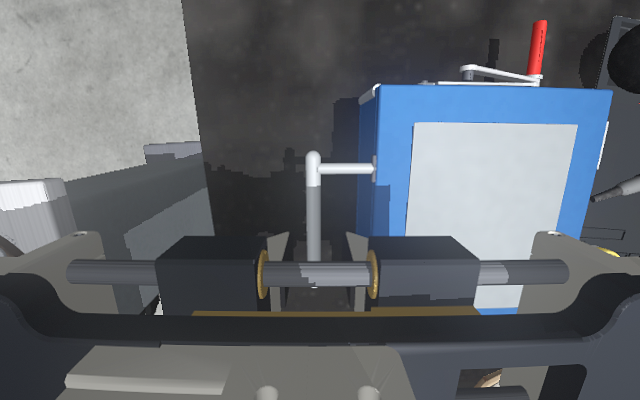

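The wrist view shows the bar (314,200) centred between the fingers (270 and 362), and the stay and red peg at (540,50). I'll descend and pinch it.

Emit:
{"api": "send_rows", "payload": {"motion": [[[0, -0.04, 0.25, 0, 30], [0, -0.04, 0.25, 0, 30], [0, 0, 0.25, 0, 30], [0, 0, 0.25, 0, 30], [0, 0, 0.28, 0, 30], [0, 0, 0, 0, 30], [0, 0, 0, 0, 5], [0, 0, 0, 0, 5], [0, 0, 0, 0, 5], [0, 0, 0, 0, 5]]], "squeeze": 20}}

```text
clock: 3.55
tool_pos: [0.4504, 0.1271, 0.0675]
orientation: [0.725, 0.689, 0.001, 0.001]
wrist_force: [3.5, -0.8, -1.3]
gripper_width: 0.114
grip_force: 20.0
```

```bash
cat >> h.py <<'E'
H=C0+.085*EX; 
def arc(dth,th=None,n=12):  # rows to move bar along arc by dth from the present angle, tool y along +EX
    st=get_state(); p=st['tool_pos']; gx=(p-H)@EX; gz=p[2]+.019-.0805
    a=np.arctan2(gz,-gx); r=np.hypot(gz,gx); F=st['wrist_force']
    ft=F@EX*np.sin(a)+F[2]*np.cos(a)   # along rising tangent (x fwd, z up)
    fr=-F@EX*np.cos(a)+F[2]*np.sin(a)
    print('angle-a0 %.3f (lid %.3f) r %.4f'%(a,a-np.arcsin(.0045/.215),r),'F tang %.2f rad %.2f'%(ft,fr),F.round(1),'t',round(st['clock'],2))
    A=a+np.linspace(0,dth,n+1); q=np.c_[-.215*np.cos(A),.215*np.sin(A)]; q[0]=[gx,gz]
    dd=np.diff(q,axis=0)/.05
    print([[0,round(x,2),round(-z,2)] for x,z in dd])
E
python3 -c "
from h import *
go([.449,.125,.066],-2.7); arc(.6)"
```

```text
t3.55 tcp [0.4504 0.1271 0.0675] yaw_y -2.9 case [-0.1288, 0.0021] units [-0.04 -0.03  0.03] F [ 3.5 -0.8 -1.3] w 10.5 g 20.0
turn units -0.03
angle-a0 0.028 (lid 0.007) r 0.2139 F tang -1.18 rad -3.58 [ 3.5 -0.8 -1.3] t 3.55
[[0, np.float64(-0.01), np.float64(-0.22)], [0, np.float64(0.02), np.float64(-0.21)], [0, np.float64(0.03), np.float64(-0.21)], [0, np.float64(0.04), np.float64(-0.21)], [0, np.float64(0.05), np.float64(-0.21)], [0, np.float64(0.06), np.float64(-0.21)], [0, np.float64(0.07), np.float64(-0.2)], [0, np.float64(0.08), np.float64(-0.2)], [0, np.float64(0.09), np.float64(-0.19)], [0, np.float64(0.1), np.float64(-0.19)], [0, np.float64(0.11), np.float64(-0.18)], [0, np.float64(0.12), np.float64(-0.18)]]
```

Emit:
{"api": "send_rows", "payload": {"motion": [[[0, 0.02, -0.22, 0, 5], [0, 0.02, -0.21, 0, 5], [0, 0.03, -0.21, 0, 5], [0, 0.04, -0.21, 0, 5], [0, 0.05, -0.21, 0, 5], [0, 0.06, -0.21, 0, 5], [0, 0.07, -0.2, 0, 5], [0, 0.08, -0.2, 0, 5], [0, 0.09, -0.19, 0, 5], [0, 0.1, -0.19, 0, 5], [0, 0.11, -0.18, 0, 5], [0, 0.12, -0.18, 0, 5]]]}}

```text
clock: 4.75
tool_pos: [0.4925, 0.125, 0.1885]
orientation: [0.725, 0.689, 0.003, 0.003]
wrist_force: [20.0, 1.1, -18.1]
gripper_width: 0.112
grip_force: 20.0
```

```bash
sed -i 's/C0=np.array(\[.579/C0=np.array([.580/; s/round(x,2)/round(float(x),2)/; s/round(-z,2)/round(float(-z),2)/' h.py; python3 -c "
from h import *
arc(.5)"
```

```text
angle-a0 0.634 (lid 0.613) r 0.2144 F tang -2.76 rad -26.78 [ 20.    1.1 -18.1] t 4.75
[[0, 0.1, -0.15], [0, 0.11, -0.14], [0, 0.12, -0.13], [0, 0.13, -0.13], [0, 0.13, -0.12], [0, 0.14, -0.12], [0, 0.14, -0.11], [0, 0.15, -0.1], [0, 0.15, -0.1], [0, 0.15, -0.09], [0, 0.16, -0.09], [0, 0.16, -0.08]]
```

Emit:
{"api": "send_rows", "payload": {"motion": [[[0, 0.04, 0.03, 0, 5], [0, 0, 0, 0, 5]]]}}

```text
clock: 4.95
tool_pos: [0.4907, 0.1251, 0.1859]
orientation: [0.724, 0.689, 0.0, 0.0]
wrist_force: [4.9, 1.6, -4.9]
gripper_width: 0.111
grip_force: 20.0
```

```bash
python3 -c "
from h import *
arc(.4)"
```

```text
angle-a0 0.619 (lid 0.598) r 0.2143 F tang -1.13 rad -6.77 [ 4.9  1.6 -4.9] t 4.95
[[0, 0.07, -0.12], [0, 0.09, -0.11], [0, 0.09, -0.11], [0, 0.1, -0.11], [0, 0.1, -0.1], [0, 0.1, -0.1], [0, 0.11, -0.1], [0, 0.11, -0.09], [0, 0.11, -0.09], [0, 0.12, -0.08], [0, 0.12, -0.08], [0, 0.12, -0.08]]
```

Emit:
{"api": "send_rows", "payload": {"motion": [[[0, 0.09, -0.11, 0, 5], [0, 0.09, -0.11, 0, 5], [0, 0.09, -0.11, 0, 5], [0, 0.1, -0.11, 0, 5], [0, 0.1, -0.1, 0, 5], [0, 0.1, -0.1, 0, 5], [0, 0.11, -0.1, 0, 5], [0, 0.11, -0.09, 0, 5], [0, 0.11, -0.09, 0, 5], [0, 0.12, -0.08, 0, 5], [0, 0.12, -0.08, 0, 5], [0, 0, 0, 0, 5]]]}}

```text
clock: 6.15
tool_pos: [0.5473, 0.1224, 0.2412]
orientation: [0.724, 0.689, 0.0, -0.001]
wrist_force: [-6.8, 3.1, 9.9]
gripper_width: 0.111
grip_force: 20.0
```

```bash
python3 -c "
from h import *
arc(.2)"
```

```text
angle-a0 0.990 (lid 0.969) r 0.2148 F tang -0.34 rad 12.07 [-6.8  3.1  9.9] t 6.15
[[0, 0.06, -0.04], [0, 0.06, -0.04], [0, 0.06, -0.04], [0, 0.06, -0.04], [0, 0.06, -0.03], [0, 0.06, -0.03], [0, 0.06, -0.03], [0, 0.06, -0.03], [0, 0.06, -0.03], [0, 0.07, -0.03], [0, 0.07, -0.03], [0, 0.07, -0.03]]
```

Emit:
{"api": "send_rows", "payload": {"motion": [[[0, 0.06, -0.06, 0, 5], [0, 0.06, -0.04, 0, 5], [0, 0.06, -0.04, 0, 5], [0, 0.06, -0.04, 0, 5], [0, 0.06, -0.03, 0, 5], [0, 0.06, -0.03, 0, 5], [0, 0.06, -0.03, 0, 5], [0, 0.06, -0.03, 0, 5], [0, 0.06, -0.03, 0, 5], [0, 0.07, -0.03, 0, 5], [0, 0.07, -0.03, 0, 5], [0, 0, 0, 0, 5]]]}}

```text
clock: 7.35
tool_pos: [0.582, 0.1204, 0.2599]
orientation: [0.725, 0.689, 0.001, 0.0]
wrist_force: [-2.1, 2.9, 5.5]
gripper_width: 0.115
grip_force: 20.0
```

```bash
python3 -c "
from h import *
arc(.1,n=8)"
```

```text
angle-a0 1.175 (lid 1.154) r 0.2151 F tang 0.02 rad 5.97 [-2.1  2.9  5.5] t 7.35
[[0, 0.05, -0.02], [0, 0.05, -0.02], [0, 0.05, -0.02], [0, 0.05, -0.02], [0, 0.05, -0.02], [0, 0.05, -0.02], [0, 0.05, -0.02], [0, 0.05, -0.02]]
```

Emit:
{"api": "send_rows", "payload": {"motion": [[[0, 0.05, -0.02, 0, 5], [0, 0.05, -0.02, 0, 5], [0, 0.05, -0.02, 0, 5], [0, 0.05, -0.02, 0, 5], [0, 0.05, -0.02, 0, 5], [0, 0, 0, 0, 5]]]}}

```text
clock: 7.95
tool_pos: [0.5943, 0.1198, 0.2646]
orientation: [0.724, 0.689, 0.0, 0.0]
wrist_force: [-2.5, 4.8, 4.0]
gripper_width: 0.112
grip_force: 20.0
```

```bash
python3 -c "
from h import *
arc(.04,n=4)"
```

```text
angle-a0 1.236 (lid 1.215) r 0.2151 F tang -1.23 rad 4.67 [-2.5  4.8  4. ] t 7.95
[[0, 0.04, -0.01], [0, 0.04, -0.01], [0, 0.04, -0.01], [0, 0.04, -0.01]]
```

Emit:
{"api": "send_rows", "payload": {"motion": [[[0.01, 0.04, -0.01, 0, 5], [0.01, 0.04, -0.015, 0, 5], [0, 0.04, -0.01, 0, 5], [0, 0.03, -0.01, 0, 5], [0, 0, 0, 0, 5]]]}}

```text
clock: 8.45
tool_pos: [0.6018, 0.1195, 0.2669]
orientation: [0.725, 0.689, 0.0, 0.001]
wrist_force: [-1.8, 0.9, 5.0]
gripper_width: 0.113
grip_force: 20.0
```

```bash
python3 -c "
from h import *
arc(.04,n=4)"
```

```text
angle-a0 1.272 (lid 1.251) r 0.2149 F tang -0.30 rad 5.30 [-1.8  0.9  5. ] t 8.45
[[0, 0.04, -0.02], [0, 0.04, -0.01], [0, 0.04, -0.01], [0, 0.04, -0.01]]
```

Emit:
{"api": "send_rows", "payload": {"motion": [[[0, 0.04, -0.02, 0, 5], [0, 0.04, -0.01, 0, 5], [0, 0.04, -0.01, 0, 5], [0, 0.03, -0.01, 0, 5], [0, 0, 0, 0, 5]]]}}

```text
clock: 8.95
tool_pos: [0.6081, 0.1192, 0.2688]
orientation: [0.725, 0.689, -0.001, -0.0]
wrist_force: [-7.0, -0.8, 5.3]
gripper_width: 0.109
grip_force: 20.0
```

```bash
python3 -c "
from h import *
arc(.04,n=4)"
```

```text
angle-a0 1.303 (lid 1.282) r 0.2150 F tang -5.36 rad 6.93 [-7.  -0.8  5.3] t 8.95
[[0, 0.04, -0.01], [0, 0.04, -0.01], [0, 0.04, -0.01], [0, 0.04, -0.01]]
```

Emit:
{"api": "send_rows", "payload": {"motion": [[[0, -0.03, 0.01, 0, 5], [0, -0.03, 0.01, 0, 5], [0, -0.04, 0.01, 0, 5], [0, -0.04, 0.01, 0, 5], [0, 0, 0, 0, 5], [0, 0, 0, 0, 5]]]}}

```text
clock: 9.55
tool_pos: [0.6019, 0.1195, 0.267]
orientation: [0.725, 0.689, -0.0, 0.0]
wrist_force: [-2.8, -2.4, 4.4]
gripper_width: 0.111
grip_force: 20.0
```

```bash
python3 -c "
from h import *
arc(.04,n=4)"
```

```text
angle-a0 1.273 (lid 1.252) r 0.2150 F tang -1.28 rad 5.01 [-2.8 -2.4  4.4] t 9.55
[[0, 0.04, -0.01], [0, 0.04, -0.01], [0, 0.04, -0.01], [0, 0.04, -0.01]]
```

```bash
cat >> h.py <<'E'
def peg(z=.105,save_as=None):
    s=snapshot('top'); f=s['frame'].astype(int)
    rd=np.argwhere((f[:,:,0]>110)&(f[:,:,1]<70)&(f[:,:,2]<70))[:,::-1]
    P=onplane(s,rd,z); k=(((P-C0)@EY)>.1)&(((P-C0)@EY)<.18)&(abs((P-C0)@EX)<.13)
    if k.any():
        D=pts(s,rd[k]); print('peg n',k.sum(),'px',rd[k].mean(0),'case x,y at z',((P[k]-C0)@EX).mean().round(4),((P[k]-C0)@EY).mean().round(4),'depth x,z',np.median((D-C0)@EX).round(4),np.median(D[:,2]).round(4))
    else: print('no peg')
    if save_as: save(save_as,s['frame'])
    return s
E
python3 -c "
from h import *
s=peg(save_as='top2')
s=snapshot('scene');save('sc2',s['frame'])
import cv2
a=cv2.imread('pics/top2.png')[130:280,180:380];b=cv2.imread('pics/sc2.png')[110:260,200:400]
cv2.imwrite('pics/c2.png',cv2.resize(np.hstack([a,b]),None,fx=2,fy=2))"
```

```text
no peg
```

View pics/c2.png

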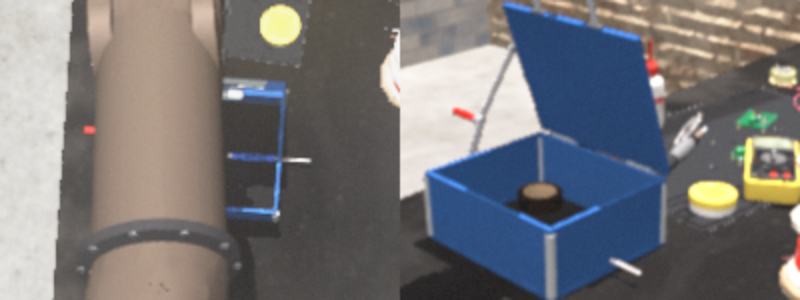

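The scene crop shows the lid up and the stay bowed toward the robot, with the peg at about (231,167). That looks past straight. I'll check the peg's position by depth.

```bash
cat >> h.py <<'E'
def pegs(quiet=False):
    s=snapshot('scene'); f=s['frame'].astype(int)
    rd=np.argwhere((f[:,:,0]>120)&(f[:,:,1]<75)&(f[:,:,2]<75))[:,::-1]
    D=pts(s,rd)-C0; k=(D@EY>.1)&(D@EY<.18)&(abs(D@EX)<.12)&(D[:,2]>.02)&(D[:,2]<.2)
    D=D[k]; print('peg n',k.sum(),'px',rd[k].mean(0).round(1),'case',np.median(D@EX).round(4),np.median(D@EY).round(4),np.median(D[:,2]).round(4), 'y range',(D@EY).min().round(3),(D@EY).max().round(3))
    # ray meets plane case y=.14
    K,Rm,p=cam(s); d=(rays(s,rd[k].mean(0)[None])@Rm.T)[0]; t=(.14-(p-C0)@EY)/(d@EY); q=p+t*d-C0; print('at y=.14: x %.4f z %.4f'%(q@EX,q[2]))
E
python3 -c "
from h import *
pegs()"
```

```text
peg n 14 px [231.  166.5] case -0.002 0.1368 0.1166 y range 0.123 0.148
at y=.14: x 0.0008 z 0.1147
```

Emit:
{"api": "send_rows", "payload": {"motion": [[[0, -0.03, 0.01, 0, 5], [0, -0.04, 0.01, 0, 5], [0, -0.04, 0.01, 0, 5], [0, 0, 0, 0, 5]]]}}

```text
clock: 10.1
tool_pos: [0.5972, 0.1197, 0.2655]
orientation: [0.725, 0.689, 0.0, 0.001]
wrist_force: [2.7, -4.7, 0.5]
gripper_width: 0.106
grip_force: 20.0
```

```bash
python3 -c "
from h import *
arc(.04,n=4); pegs()"
```

```text
angle-a0 1.250 (lid 1.229) r 0.2150 F tang 2.92 rad -0.46 [ 2.7 -4.7  0.5] t 10.1
[[0, 0.04, -0.01], [0, 0.04, -0.01], [0, 0.04, -0.01], [0, 0.04, -0.01]]
peg n 13 px [230.7 167.4] case -0.0036 0.1359 0.115 y range 0.123 0.148
at y=.14: x -0.0002 z 0.1128
```

Emit:
{"api": "send_rows", "payload": {"motion": [[[0, 0.03, -0.01, 0, 5], [0, 0, 0, 0, 5], [0, 0, 0, 0, 30], [0, 0, 0, 0, 30], [0, 0, 0, 0, 30], [0, 0, 0, 0, 30]]]}}

```text
clock: 10.75
tool_pos: [0.5975, 0.1211, 0.2657]
orientation: [0.724, 0.69, -0.0, -0.0]
wrist_force: [-0.3, 0.7, 0.0]
gripper_width: 0.323
grip_force: 0.0
```

```bash
python3 -c "
from h import *
arc(.04,n=4); pegs()"
```

```text
angle-a0 1.251 (lid 1.230) r 0.2151 F tang -0.30 rad 0.15 [-0.3  0.7  0. ] t 10.75
[[0, 0.04, -0.01], [0, 0.04, -0.01], [0, 0.04, -0.01], [0, 0.04, -0.01]]
peg n 11 px [230.9 166.8] case -0.0022 0.1378 0.1163 y range 0.122 0.149
at y=.14: x 0.0005 z 0.1140
```

Emit:
{"api": "send_rows", "payload": {"motion": [[[0, 0, -0.3, 0, 30], [0, 0, -0.4, 0, 30], [0, 0, -0.5, 0, 30], [0, 0, -0.4, 0, 30], [-0.4, -0.2, 0, 0, 45], [-0.8, -0.3, 0, 0, 45], [-0.8, -0.3, 0, 0, 45], [-0.8, -0.3, 0, 0, 45], [-0.8, -0.3, 0, 0, 45], [-0.8, -0.2, 0, 0, 45], [-0.8, -0.2, 0, 0, 45], [0, 0, 0, 0, 45]]]}}

```text
clock: 12.0
tool_pos: [0.4926, -0.1409, 0.3468]
orientation: [0.728, 0.686, -0.0, 0.001]
wrist_force: [0.7, 0.3, 0.4]
gripper_width: 0.488
grip_force: 0.0
```

```bash
python3 -c "
from h import *
print(get_state()['qpos'].round(2))
go([.509,-.165,.1],-53.5); pegs(); s=peg(.113)
f=s['frame'].astype(int);print(f[185:200,215:240,0].max(),f[192:197,220:228].tolist()[2])
# bar from top
a=snapshot('scene');save('sc3',a['frame']);save('top3',s['frame'])
import cv2
A=cv2.imread('pics/top3.png')[120:270,190:340];B=cv2.imread('pics/sc3.png')[90:240,190:340]
cv2.imwrite('pics/c3.png',cv2.resize(np.hstack([A,B]),None,fx=2.66,fy=2.66,interpolation=2))"
```

```text
[-0.34  0.17  0.62  1.68 -0.1   1.32  0.24]
t12.00 tcp [ 0.4926 -0.1409  0.3468] yaw_y -3.4 case [-0.0751, -0.2638] units [-0.45  0.35  4.94] F [0.7 0.3 0.4] w 44.8 g 0.0
turn units 8.36
peg n 14 px [231.2 167. ] case -0.0027 0.1335 0.1157 y range 0.124 0.151
at y=.14: x 0.0013 z 0.1134
no peg
247 [[91, 90, 91], [119, 90, 89], [244, 106, 101], [247, 126, 119], [247, 127, 119], [247, 125, 121], [247, 123, 116], [247, 123, 117]]
```

View pics/c3.png

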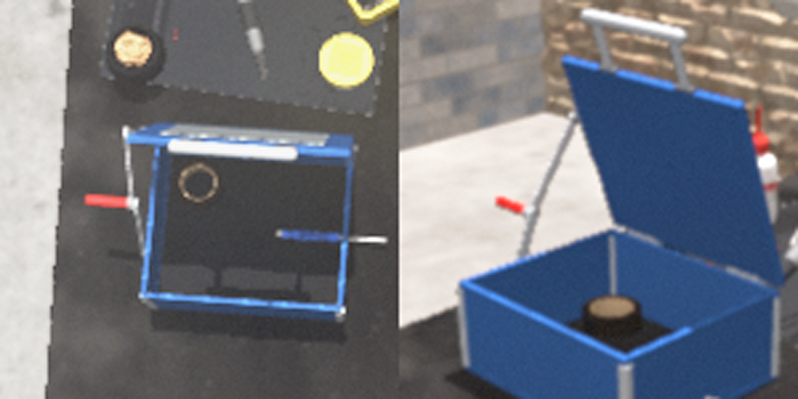

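The top crop shows the lid up, held, with the peg at about (230,195). The scene crop shows the stay bowed toward the robot (elbow at about (389,167) in crop-halved terms). Next I'll measure the peg from both views and take up the battery.

Emit:
{"api": "send_rows", "payload": {"motion": [[[-0.1, 0.08, 0.35, 0.95, 45], [0, 0, 0.35, 0.95, 45], [0, 0, 0.35, 0.95, 45], [0, 0, 0.35, 0.95, 45], [0, 0, 0.35, 0.95, 45], [0, 0, 0.35, 0.95, 45], [0, 0, 0.35, 0.95, 45], [0, 0, 0.35, 0.95, 45], [0, 0, 0.35, 0.75, 45], [0, 0, 0.3, 0, 45]]]}}

```text
clock: 13.15
tool_pos: [0.4992, -0.1378, 0.1722]
orientation: [0.948, 0.318, -0.0, -0.0]
wrist_force: [0.7, -0.1, 0.7]
gripper_width: 0.489
grip_force: 0.0
```

```bash
sed -i 's/(f\[:,:,0\]>110)&(f\[:,:,1\]<70)&(f\[:,:,2\]<70)/(f[:,:,0]-f[:,:,1]>90)\&(f[:,:,0]-f[:,:,2]>90)/; s/(f\[:,:,0\]>120)&(f\[:,:,1\]<75)&(f\[:,:,2\]<75)/(f[:,:,0]-f[:,:,1]>90)\&(f[:,:,0]-f[:,:,2]>90)/' h.py
python3 -c "
from h import *
go([.509,-.165,.014],-53.5); pegs(); peg(.113);peg(.105)
s=snapshot('wrist');save('w2',s['frame'])"
```

```text
t13.15 tcp [ 0.4992 -0.1378  0.1722] yaw_y -52.9 case [-0.0686, -0.2603] units [-0.17  0.55  3.16] F [ 0.7 -0.1  0.7] w 44.8 g 0.0
turn units 0.09
peg n 32 px [231.3 166.5] case -0.0016 0.1357 0.1164 y range 0.116 0.152
at y=.14: x 0.0018 z 0.1146
peg n 64 px [229.234375 195.046875] case x,y at z 0.0021 0.1388 depth x,z 0.002 0.1142
peg n 64 px [229.234375 195.046875] case x,y at z 0.0037 0.1404 depth x,z 0.0019 0.1151
```

View pics/w2.png

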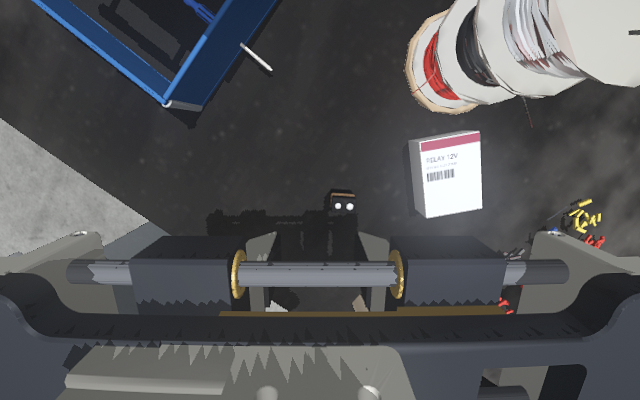

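The wrist view shows the battery upright at (342,203), right of the finger middle. Before placing it I'll verify the stay's lock from depth.

```bash
python3 -c "
from h import *
for n in ('scene','top'):
    s=snapshot(n); a,b=((205,255),(120,200)) if n=='scene' else ((225,260),(160,250))
    w=np.stack(np.meshgrid(range(*a),range(*b)),-1).reshape(-1,2); D=pts(s,w)-C0
    k=(D@EY>.104)&(D@EY<.116)&(D[:,2]>.02)&(D[:,2]<.3); E=np.c_[D[k]@EX,D[k]@EY,D[k][:,2]]*1000
    E=E[np.argsort(E[:,2])]; print(n,len(E)); 
    for lo in range(20,240,15):
        q=E[(E[:,2]>=lo)&(E[:,2]<lo+15)]
        if len(q): print(np.median(q,0).round(0),len(q),end=' ')
    print()
"
```

```text
scene 237
[-16. 108.  79.] 3 [-12. 107.  87.] 31 [ -5. 108. 102.] 31 [  1. 109. 117.] 43 [ 14. 110. 132.] 33 [ 25. 111. 147.] 34 [ 35. 110. 162.] 33 [ 44. 111. 176.] 24 [ 47. 111. 187.] 5 
top 107
[-40. 108.  32.] 1 [-36. 107.  42.] 3 [-28. 106.  57.] 9 [-22. 106.  76.] 6 [-14. 107.  83.] 8 [ -7. 107. 105.] 9 [ -0. 110. 116.] 17 [ 12. 110. 132.] 17 [ 25. 110. 149.] 9 [ 35. 110. 164.] 13 [ 44. 110. 180.] 5 [ 54. 110. 188.] 10
```

Lower link runs at 64°, upper at 55°: the elbow is about 0.16–0.2 rad past straight on the robot side, so it is locked. Next is the battery.

Emit:
{"api": "send_rows", "payload": {"motion": [[[-0.09, 0.27, 0.2, 0.1, 45], [-0.08, 0.28, 0.2, 0, 45], [0, 0, 0.4, 0, 45], [0, 0, 0.4, 0, 45], [0, 0, 0.4, 0, 45], [0, 0, 0.4, 0, 45], [0, 0, 0.4, 0, 45], [0, 0, 0.3, 0, 45], [0, 0, 0, 0, 45]]]}}

```text
clock: 14.35
tool_pos: [0.508, -0.1665, 0.0376]
orientation: [0.95, 0.313, -0.001, -0.001]
wrist_force: [-0.9, 0.1, 0.5]
gripper_width: 0.492
grip_force: 0.0
```

```bash
python3 -c "
from h import *
go([.509,-.165,.018],-53.5)"
```

```text
t14.35 tcp [ 0.508  -0.1665  0.0376] yaw_y -53.5 case [-0.0585, -0.2886] units [ 0.03 -0.01  0.39] F [-0.9  0.1  0.5] w 45.2 g 0.0
turn units -0.01
```

Emit:
{"api": "send_rows", "payload": {"motion": [[[0.03, 0, 0.2, 0, 45], [0, 0, 0.2, 0, 45], [0, 0, 0, 0, 45], [0, 0, 0, 0, 18], [0, 0, 0, 0, 18], [0, 0, 0, 0, 18], [0, 0, 0, 0, 18], [0, 0, -0.2, 0, 18], [0, 0, -0.3, 0, 18], [0, 0, -0.5, 0, 18], [0, 0, -0.5, 0, 18], [0, 0, 0, 0, 18]]], "squeeze": 12}}

```text
clock: 15.55
tool_pos: [0.5114, -0.167, 0.0968]
orientation: [0.95, 0.313, 0.002, 0.001]
wrist_force: [0.3, -0.6, -0.5]
gripper_width: 0.284
grip_force: 12.0
```

```bash
python3 -c "
from h import *
t=C0-.035*EX-.02*EY; go([t[0],t[1],.20],-92.7)"
```

```text
t15.55 tcp [ 0.5114 -0.167   0.0968] yaw_y -53.6 case [-0.0551, -0.2889] units [ 3.71 -3.91 -2.06] F [ 0.3 -0.6 -0.5] w 26.1 g 12.0
turn units 6.52
```

Emit:
{"api": "send_rows", "payload": {"motion": [[[0, 0, -0.3, 0.93, 18], [0, 0, -0.3, 0.93, 18], [0, 0, -0.3, 0.93, 18], [0, 0, -0.3, 0.93, 18], [0, 0, -0.3, 0.93, 18], [0, 0, -0.3, 0.93, 18], [0, 0, -0.2, 0.93, 18], [0, 0, 0, 0, 18]]]}}

```text
clock: 16.35
tool_pos: [0.51, -0.1662, 0.1943]
orientation: [1.0, -0.024, 0.001, 0.0]
wrist_force: [-0.3, -0.4, 0.0]
gripper_width: 0.288
grip_force: 12.0
```

```bash
python3 -c "
from h import *
t=C0-.035*EX-.02*EY; go([t[0],t[1],.20],-92.7)"
```

```text
t16.35 tcp [ 0.51   -0.1662  0.1943] yaw_y -92.7 case [-0.0565, -0.2882] units [ 0.43 -5.36 -0.11] F [-0.3 -0.4  0. ] w 26.4 g 12.0
turn units 0.0
```

Emit:
{"api": "send_rows", "payload": {"motion": [[[0.13, -0.4, 0, 0, 18], [0, -0.6, 0, 0, 18], [0, -0.6, 0, 0, 18], [0, -0.6, 0, 0, 18], [0, -0.6, 0, 0, 18], [0, -0.6, 0, 0, 18], [0, -0.6, 0, 0, 18], [0, -0.6, 0, 0, 18], [0, -0.5, 0, 0, 18], [0, -0.26, 0, 0, 18], [0, 0, 0, 0, 18]]]}}

```text
clock: 17.45
tool_pos: [0.5279, 0.103, 0.1927]
orientation: [1.0, -0.02, -0.0, 0.0]
wrist_force: [-0.4, -0.3, -0.2]
gripper_width: 0.285
grip_force: 12.0
```

```bash
python3 -c "
from h import *
t=C0-.05*EX-.02*EY; go([t[0],t[1],.029],-92.7)"
```

```text
t17.45 tcp [0.5279 0.103  0.1927] yaw_y -92.3 case [-0.0513, -0.0185] units [0.03 0.03 3.27] F [-0.4 -0.3 -0.2] w 26.2 g 12.0
turn units 0.06
```

Emit:
{"api": "send_rows", "payload": {"motion": [[[0.03, 0.03, 0.4, 0, 18], [0, 0, 0.4, 0, 18], [0, 0, 0.4, 0, 18], [0, 0, 0.4, 0, 18], [0, 0, 0.4, 0, 18], [0, 0, 0.4, 0, 18], [0, 0, 0.4, 0, 18], [0, 0, 0.25, 0, 18], [0, 0, 0.12, 0, 18], [0, 0, 0, 0, 18]]]}}

```text
clock: 18.45
tool_pos: [0.5295, 0.0988, 0.0347]
orientation: [1.0, -0.023, -0.0, 0.0]
wrist_force: [1.0, 0.7, -0.4]
gripper_width: 0.286
grip_force: 12.0
```

```bash
python3 -c "
from h import *
t=C0-.05*EX-.02*EY; go([t[0],t[1],.030],-92.7)"
```

```text
t18.45 tcp [0.5295 0.0988 0.0347] yaw_y -92.7 case [-0.0495, -0.0226] units [-0.01 -0.05  0.09] F [ 1.   0.7 -0.4] w 26.2 g 12.0
turn units 0.01
```

Emit:
{"api": "send_rows", "payload": {"motion": [[[0, 0, 0.04, 0, 18], [0, 0, 0.03, 0, 18], [0, 0, 0, 0, 18]]]}}

```text
clock: 18.75
tool_pos: [0.53, 0.0999, 0.0318]
orientation: [1.0, -0.023, 0.0, -0.0]
wrist_force: [-0.1, 0.2, -0.3]
gripper_width: 0.284
grip_force: 12.0
```

Emit:
{"api": "send_rows", "payload": {"motion": [[[0, 0, 0, 0, 30], [0, 0, 0, 0, 45], [0, 0, 0, 0, 45], [0, 0, 0, 0, 45], [0, 0, -0.2, 0, 45], [0, 0, -0.4, 0, 45], [0, 0, -0.6, 0, 45], [0, 0, -0.7, 0, 45], [0, 0, -0.7, 0, 45], [0, 0, -0.6, 0, 45], [0, 0, -0.6, 0, 45], [0, 0, -0.2, 0, 45]]]}}

```text
clock: 19.95
tool_pos: [0.531, 0.0993, 0.2349]
orientation: [1.0, -0.023, 0.002, -0.001]
wrist_force: [-0.6, -0.6, -0.5]
gripper_width: 0.49
grip_force: 0.0
```

```bash
python3 -c "
from h import *
t=C0-.06*EX+.152*EY; go([t[0],t[1],.25],-2.7)
s=snapshot('wrist');save('w3',s['frame']);pegs();print(get_state()['qpos'].round(2))"
```

```text
t19.95 tcp [0.531  0.0993 0.2349] yaw_y -92.7 case [-0.0481, -0.022] units [-0.24 -3.48 -0.3 ] F [-0.6 -0.6 -0.5] w 45.0 g 0.0
turn units -14.99
peg n 32 px [231.3 166.5] case -0.0016 0.1354 0.1166 y range 0.12 0.155
at y=.14: x 0.0018 z 0.1146
[-1.01  0.4   1.01  1.83 -0.38  1.12 -1.48]
```

View pics/w3.png

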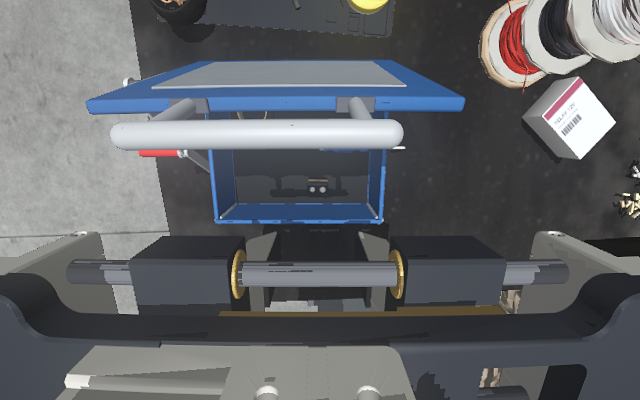

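The wrist view shows the battery standing inside the case at (318,185), with the lid held and the peg at (158,153). I'll move round to the peg's robot side.

Emit:
{"api": "send_rows", "payload": {"motion": [[[-0.4, -0.4, 0, 0, 0], [-0.4, -0.5, 0, 0, 0], [-0.4, -0.5, 0, 0, 0], [-0.4, -0.5, 0, 0, 0], [0, -0.5, 0, 0, 0], [0, -0.5, 0, 0, 0], [0, -0.5, 0, 0, 0], [0, 0, 0, -1, 0], [0, 0, 0, -1, 0], [0, 0, 0, -1, 0], [0, 0, 0, -1, 0], [0, 0, 0, -1, 0]]]}}

```text
clock: 21.25
tool_pos: [0.4584, 0.2735, 0.2308]
orientation: [0.971, 0.238, -0.0, 0.001]
wrist_force: [-0.0, -0.0, 0.9]
gripper_width: 0.003
grip_force: 0.0
```

Emit:
{"api": "send_rows", "payload": {"motion": [[[0, 0, 0, -1, 0], [0, 0, 0, -1, 0], [0, 0, 0, -1, 0], [0, 0, 0, -1, 0], [0, 0, 0, -1, 0], [0, 0, 0, -1, 0], [0, 0, 0, -1, 0], [0, 0, 0, -1, 0], [0, 0, 0, -1, 0], [0, 0, 0, -1, 0], [0, 0, 0, 0, 0]]]}}

```text
clock: 22.35
tool_pos: [0.4583, 0.2733, 0.2307]
orientation: [0.723, 0.691, -0.0, 0.0]
wrist_force: [-0.4, -0.3, 0.9]
gripper_width: 0.006
grip_force: 0.0
```

```bash
python3 -c "
from h import *
t=C0-.06*EX+.153*EY; go([t[0],t[1],.098],-2.7)
print(get_state()['qpos'].round(2))"
```

```text
t22.35 tcp [0.4583 0.2733 0.2307] yaw_y -2.6 case [-0.1288, 0.1484] units [0.09 1.38 2.65] F [-0.4 -0.3  0.9] w 0.5 g 0.0
turn units 0.02
[-1.11  0.31  0.61  1.83 -0.2   1.07 -0.47]
```

Emit:
{"api": "send_rows", "payload": {"motion": [[[0.02, 0.2, 0.2, 0, 0], [0.02, 0.3, 0.4, 0, 0], [0.02, 0.3, 0.5, 0, 0], [0.02, 0.3, 0.5, 0, 0], [0.02, 0.28, 0.5, 0, 0], [0, 0, 0.4, 0, 0], [0, 0, 0.15, 0, 0], [0, 0, 0, 0, 0]]]}}

```text
clock: 23.15
tool_pos: [0.5264, 0.2744, 0.0973]
orientation: [0.724, 0.69, -0.001, -0.0]
wrist_force: [0.8, 0.2, -0.1]
gripper_width: 0.005
grip_force: 0.0
```

```bash
python3 -c "
from h import *
t=C0-.03*EX+.155*EY; go([t[0],t[1],.098],-2.7);pegs()"
```

```text
t23.15 tcp [0.5264 0.2744 0.0973] yaw_y -2.7 case [-0.0609, 0.1527] units [ 0.05  0.62 -0.02] F [ 0.8  0.2 -0.1] w 0.5 g 0.0
turn units -0.0
peg n 31 px [231.4 166.4] case -0.0014 0.137 0.117 y range 0.117 0.153
at y=.14: x 0.0018 z 0.1147
```

Approach to contact in small steps.

Emit:
{"api": "send_rows", "payload": {"motion": [[[0.04, 0.15, 0, 0, 0], [0, 0.15, 0, 0, 0], [0, 0.15, 0, 0, 0], [0, 0.1, 0, 0, 0], [0, 0.05, 0, 0, 0], [0, 0.05, 0, 0, 0], [0, 0, 0, 0, 0]]]}}

```text
clock: 23.9
tool_pos: [0.5595, 0.2754, 0.099]
orientation: [0.723, 0.691, 0.0, 0.0]
wrist_force: [-0.6, 0.8, -0.8]
gripper_width: 0.003
grip_force: 0.0
```

```bash
python3 -c "
from h import *
go([.5,.2,.098],-2.7)"
```

```text
t23.90 tcp [0.5595 0.2754 0.099 ] yaw_y -2.6 case [-0.0278, 0.1553] units [-1.56 -1.12  0.02] F [-0.6  0.8 -0.8] w 0.3 g 0.0
turn units 0.01
```

Emit:
{"api": "send_rows", "payload": {"motion": [[[0, 0.06, 0.02, 0, 0], [0, 0.06, 0.02, 0, 0], [0, 0.06, 0.02, 0, 0], [0, 0.06, 0.03, 0, 0], [0, 0, 0, 0, 0]]]}}

```text
clock: 24.4
tool_pos: [0.5712, 0.2751, 0.0943]
orientation: [0.723, 0.691, -0.0, -0.0]
wrist_force: [-2.0, 0.0, 2.0]
gripper_width: 0.007
grip_force: 1.0
```

```bash
python3 -c "
from h import *
go([.5,.2,.098],-2.7);pegs()"
```

```text
t24.40 tcp [0.5712 0.2751 0.0943] yaw_y -2.6 case [-0.0161, 0.1555] units [-1.56 -1.35 -0.07] F [-2.  0.  2.] w 0.6 g 1.0
turn units 0.01
peg n 25 px [233.4 166.9] case 0.002 0.1325 0.1154 y range 0.119 0.147
at y=.14: x 0.0074 z 0.1120
```

Emit:
{"api": "send_rows", "payload": {"motion": [[[0, 0.06, 0.04, 0, 0], [0, 0.06, 0.04, 0, 0], [0, 0.06, 0.04, 0, 0], [0, 0.06, 0.04, 0, 0], [0, 0, 0, 0, 0]]]}}

```text
clock: 24.95
tool_pos: [0.5835, 0.2744, 0.0861]
orientation: [0.723, 0.691, -0.0, 0.0]
wrist_force: [-2.1, 0.8, 0.7]
gripper_width: 0.006
grip_force: 1.0
```

```bash
python3 -c "
from h import *
go([.5,.2,.098],-2.7);pegs()"
```

```text
t24.95 tcp [0.5835 0.2744 0.0861] yaw_y -2.6 case [-0.0038, 0.1554] units [-1.56 -1.6  -0.24] F [-2.1  0.8  0.7] w 0.5 g 1.0
turn units 0.01
peg n 25 px [237.6 168.4] case 0.0137 0.1347 0.1086 y range 0.118 0.148
at y=.14: x 0.0194 z 0.1052
```

Emit:
{"api": "send_rows", "payload": {"motion": [[[0, 0.06, 0.04, 0, 0], [0, 0.06, 0.04, 0, 0], [0, 0.06, 0.04, 0, 0], [0, 0.06, 0.04, 0, 0], [0, 0.05, 0.04, 0, 0], [0, 0, 0, 0, 0], [0, 0, 0, 0, 0]]]}}

```text
clock: 25.7
tool_pos: [0.5961, 0.2738, 0.0752]
orientation: [0.723, 0.691, -0.002, -0.001]
wrist_force: [-5.0, 0.3, -1.9]
gripper_width: 0.008
grip_force: 2.9
```

```bash
cat >> h.py <<'E'
def stay():
    s=snapshot('scene'); w=np.stack(np.meshgrid(range(195,275),range(110,215)),-1).reshape(-1,2); D=pts(s,w)-C0
    k=(D@EY>.104)&(D@EY<.116)&(D[:,2]>.02)&(D[:,2]<.3); E=np.c_[D[k]@EX,D[k][:,2]]*1000
    for lo in range(50,240,15):
        q=E[(E[:,1]>=lo)&(E[:,1]<lo+15)]
        if len(q)>2: print(np.median(q,0).round(0),end=' ')
    print()
E
python3 -c "
from h import *
go([.5,.2,.098],-2.7);pegs();stay()"
```

```text
t25.70 tcp [0.5961 0.2738 0.0752] yaw_y -2.6 case [0.0088, 0.1553] units [-1.56 -1.85 -0.45] F [-5.   0.3 -1.9] w 0.7 g 2.9
turn units 0.02
peg n 21 px [242. 171.] case 0.0261 0.1332 0.0992 y range 0.12 0.146
at y=.14: x 0.0317 z 0.0953
[13. 78.] [21. 88.] [ 28. 101.] [ 32. 119.] [ 35. 133.] [ 37. 148.] [ 38. 162.] [ 41. 176.] [ 42. 187.]
```

Emit:
{"api": "send_rows", "payload": {"motion": [[[0, 0.05, 0.04, 0, 0], [0, 0.05, 0.04, 0, 0], [0, 0, 0, 0, 0], [0, 0, 0, 0, 0]]]}}

```text
clock: 26.2
tool_pos: [0.6001, 0.2735, 0.0707]
orientation: [0.723, 0.691, -0.002, -0.001]
wrist_force: [-8.2, -0.4, -3.3]
gripper_width: 0.003
grip_force: 3.9
```

```bash
python3 -c "
from h import *
go([.5,.2,.098],-2.7);pegs();stay()"
```

```text
t26.20 tcp [0.6001 0.2735 0.0707] yaw_y -2.6 case [0.0128, 0.1552] units [-1.56 -1.94 -0.53] F [-8.2 -0.4 -3.3] w 0.2 g 3.9
turn units 0.02
peg n 24 px [243.4 172.2] case 0.0301 0.1332 0.095 y range 0.118 0.147
at y=.14: x 0.0359 z 0.0912
[18. 79.] [28. 88.] [ 33. 103.] [ 35. 117.] [ 34. 133.] [ 35. 148.] [ 36. 162.] [ 35. 177.] [  3. 232.]
```

Emit:
{"api": "send_rows", "payload": {"motion": [[[0, -0.05, -0.03, 0, 0], [0, -0.1, -0.05, 0, 0], [0, -0.3, 0, 0, 0], [0, -0.5, 0, 0, 0], [0, -0.5, -0.4, 0, 0], [0, -0.5, -1, 0, 30], [0, -0.3, -1, 0, 30], [0, 0, -1, 0, 30], [0, 0, -1, 0, 30], [0, 0, -0.8, 0, 30], [0, 0, 0, 0, 30]]]}}

```text
clock: 27.4
tool_pos: [0.497, 0.279, 0.3357]
orientation: [0.723, 0.69, 0.006, 0.001]
wrist_force: [0.7, -0.8, 0.1]
gripper_width: 0.324
grip_force: 0.0
```

```bash
cat >> h.py <<'E'
def bar():
    for n in('scene','top'):
        s=snapshot(n); f=s['frame']; w=np.stack(np.meshgrid(range(200,340),range(60,260)),-1).reshape(-1,2); D=pts(s,w)-C0
        a,b,z=D@EX,D@EY,D[:,2]
        # plate blue underside/top & bar: points between arms, above case
        r=np.hypot(a-.085,z-.0805); k=(abs(b)<.038)&(z>.1)&(r>.2)&(r<.225)&(a<.1)
        k2=(abs(b)<.09)&(z>.1)&(r>.06)&(r<.168)&(a<.1)
        if k.sum()>5: print(n,'bar n',k.sum(),np.median(a[k]).round(4),np.median(z[k]).round(4),'ang',np.median(np.arctan2(z[k]-.0805,.085-a[k])).round(3),np.median(r[k]).round(4))
        if k2.sum()>5: print(n,'plate ang',np.median(np.arctan2(z[k2]-.0805,.085-a[k2])).round(3),k2.sum())
E
python3 -c "
from h import *
go([.5,.2,.35],-2.7);pegs();stay();bar()"
```

```text
t27.40 tcp [0.497  0.279  0.3357] yaw_y -2.7 case [-0.0904, 0.156] units [-1.57  0.14 -0.3 ] F [ 0.7 -0.8  0.1] w 29.8 g 0.0
turn units 0.0
peg n 32 px [242.4 172.4] case 0.0291 0.1373 0.0941 y range 0.118 0.154
at y=.14: x 0.0328 z 0.0917
[17. 78.] [27. 87.] [ 33. 102.] [ 33. 118.] [ 33. 133.] [ 34. 148.] [ 35. 163.] [ 34. 175.] 
scene bar n 155 -0.0167 0.2763 ang 1.09 0.2211
scene plate ang 1.089 1938
top bar n 159 -0.014 0.2767 ang 1.105 0.2196
top plate ang 1.152 880
```

Emit:
{"api": "send_rows", "payload": {"motion": [[[-0.2, 0.1, 0, 0, 32], [-0.4, 0.2, 0, 0, 32], [-0.4, 0.2, 0, 0, 32], [-0.4, 0.2, 0, 0, 32], [-0.4, 0.2, 0, 0, 32], [-0.4, 0.2, 0, 0, 32], [-0.4, 0.2, 0, 0, 32], [-0.4, 0.2, 0, 0, 32], [-0.1, 0.04, 0.1, 0, 32], [0, 0, 0, 0, 32]]]}}

```text
clock: 28.6
tool_pos: [0.5631, 0.1188, 0.3227]
orientation: [0.724, 0.69, -0.001, -0.0]
wrist_force: [-0.0, 0.2, 0.1]
gripper_width: 0.351
grip_force: 0.0
```

```bash
python3 -c "
from h import *
t=C0-.0135*EX; go([t[0],t[1],.2525],-2.7);bar()
s=snapshot('wrist');save('w4',s['frame'])"
```

```text
t28.60 tcp [0.5631 0.1188 0.3227] yaw_y -2.8 case [-0.0169, -0.001] units [0.02 0.07 1.4 ] F [-0.   0.2  0.1] w 32.2 g 0.0
turn units -0.01
scene bar n 152 -0.0168 0.2764 ang 1.088 0.221
scene plate ang 1.089 1935
top bar n 27 -0.0144 0.277 ang 1.103 0.2201
top plate ang 1.154 370
```

View pics/w4.png

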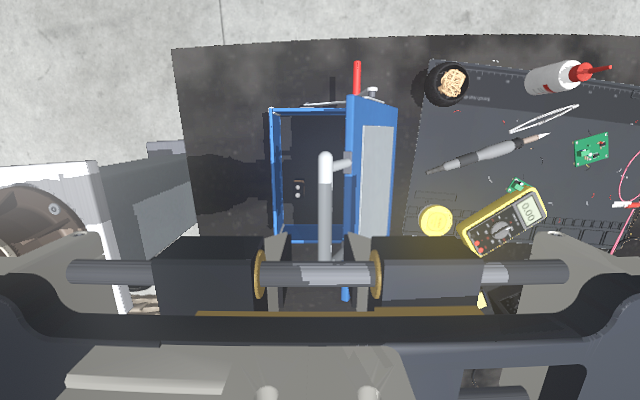

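The wrist view shows the bar (325,205) between the fingers (275 and 365), slightly toward +x of their middle. The battery is at (298,187), still standing. I'll shift by the computed 3.5 mm, descend and pinch.

Emit:
{"api": "send_rows", "payload": {"motion": [[[0.02, 0.07, 0.3, 0, 32], [0, 0, 0.4, 0, 32], [0, 0, 0.4, 0, 32], [0, 0, 0.28, 0, 32], [0, 0, 0, 0, 32], [0, 0, 0, 0, 5], [0, 0, 0, 0, 5], [0, 0, 0, 0, 5], [0, 0, 0, 0, 5]]], "squeeze": 20}}

```text
clock: 29.65
tool_pos: [0.5676, 0.1211, 0.2558]
orientation: [0.723, 0.691, 0.001, 0.0]
wrist_force: [1.0, 0.1, 1.7]
gripper_width: 0.11
grip_force: 20.0
```

```bash
python3 -c "
from h import *
t=C0-.0135*EX; go([t[0],t[1],.2525],-2.7);arc(-.24)"
```

```text
t29.65 tcp [0.5676 0.1211 0.2558] yaw_y -2.6 case [-0.0125, 0.0015] units [-0.03 -0.02  0.07] F [1.  0.1 1.7] w 10.1 g 20.0
turn units 0.01
angle-a0 1.106 (lid 1.085) r 0.2174 F tang 1.65 rad 1.12 [1.  0.1 1.7] t 29.65
[[0, -0.05, 0.08], [0, -0.08, 0.04], [0, -0.07, 0.04], [0, -0.07, 0.04], [0, -0.07, 0.05], [0, -0.07, 0.05], [0, -0.07, 0.05], [0, -0.07, 0.05], [0, -0.07, 0.05], [0, -0.07, 0.05], [0, -0.07, 0.05], [0, -0.07, 0.06]]
```

```bash
cat >> h.py <<'E'
def arc2(dth,n=12,dz=.0023,r0=.215):
    st=get_state(); p=st['tool_pos']; gx=(p-H)@EX; gz=p[2]+.019-.0805-dz; F=st['wrist_force']
    a=np.arctan2(gz,-gx); r=np.hypot(gx,gz)
    print('lid %.3f r %.4f'%(a-.021,r),'F tang %.1f rad %.1f lat %.1f'%(F@EX*np.sin(a)+F[2]*np.cos(a),-F@EX*np.cos(a)+F[2]*np.sin(a),F@EY),'t',round(st['clock'],2))
    A=a+np.linspace(0,dth,n+1); dd=np.diff(np.c_[-r0*np.cos(A),r0*np.sin(A)],axis=0)/.05
    print([[round(float(x),2),round(float(-z),2)] for x,z in dd], dd.sum(0).round(2))
E
python3 -c "
from h import *
arc2(-.35,11)"
```

```text
lid 1.080 r 0.2154 F tang 1.7 rad 1.1 lat 0.2 t 29.65
[[-0.12, 0.06], [-0.12, 0.07], [-0.12, 0.07], [-0.11, 0.08], [-0.11, 0.08], [-0.11, 0.08], [-0.11, 0.09], [-0.1, 0.09], [-0.1, 0.09], [-0.1, 0.1], [-0.09, 0.1]] [-1.2 -0.9]
```

Emit:
{"api": "send_rows", "payload": {"motion": [[[0, -0.06, 0.03, 0, 5], [0, -0.12, 0.07, 0, 5], [0, -0.12, 0.07, 0, 5], [0, -0.11, 0.07, 0, 5], [0, -0.11, 0.07, 0, 5], [0, 0, 0, 0, 5]]]}}

```text
clock: 30.25
tool_pos: [0.5398, 0.1223, 0.2389]
orientation: [0.723, 0.691, -0.001, -0.001]
wrist_force: [0.1, 0.2, -0.2]
gripper_width: 0.112
grip_force: 20.0
```

```bash
python3 -c "
from h import *
arc2(-.35,11)"
```

```text
lid 0.929 r 0.2153 F tang -0.0 rad -0.2 lat 0.2 t 30.25
[[-0.11, 0.08], [-0.11, 0.08], [-0.1, 0.09], [-0.1, 0.09], [-0.1, 0.09], [-0.1, 0.1], [-0.09, 0.1], [-0.09, 0.1], [-0.09, 0.11], [-0.08, 0.11], [-0.08, 0.11]] [-1.05 -1.07]
```

Emit:
{"api": "send_rows", "payload": {"motion": [[[0, -0.11, 0.08, 0, 5], [0, -0.11, 0.08, 0, 5], [0, -0.1, 0.09, 0, 5], [0, -0.1, 0.09, 0, 5], [0, -0.1, 0.09, 0, 5], [0, -0.1, 0.1, 0, 5], [0, -0.09, 0.1, 0, 5], [0, -0.09, 0.1, 0, 5], [0, -0.09, 0.11, 0, 5], [0, -0.08, 0.11, 0, 5], [0, -0.08, 0.11, 0, 5], [0, 0, 0, 0, 5]]]}}

```text
clock: 31.45
tool_pos: [0.4879, 0.1247, 0.1858]
orientation: [0.723, 0.691, -0.0, -0.0]
wrist_force: [1.4, 2.4, -2.6]
gripper_width: 0.11
grip_force: 20.0
```

```bash
python3 -c "
from h import *
arc2(-.35,11)"
```

```text
lid 0.582 r 0.2152 F tang -1.4 rad -2.5 lat 2.5 t 31.45
[[-0.08, 0.11], [-0.07, 0.12], [-0.07, 0.12], [-0.06, 0.12], [-0.06, 0.12], [-0.06, 0.12], [-0.05, 0.13], [-0.05, 0.13], [-0.04, 0.13], [-0.04, 0.13], [-0.04, 0.13]] [-0.62 -1.36]
```

Emit:
{"api": "send_rows", "payload": {"motion": [[[0, -0.08, 0.11, 0, 5], [0, -0.07, 0.12, 0, 5], [0, -0.07, 0.12, 0, 5], [0, -0.06, 0.12, 0, 5], [0, -0.06, 0.12, 0, 5], [0, -0.06, 0.12, 0, 5], [0, -0.05, 0.13, 0, 5], [0, -0.05, 0.13, 0, 5], [0, -0.04, 0.13, 0, 5], [0, -0.04, 0.13, 0, 5], [0, -0.03, 0.13, 0, 5], [0, 0, 0, 0, 5]]]}}

```text
clock: 32.65
tool_pos: [0.4572, 0.126, 0.1176]
orientation: [0.723, 0.691, -0.001, -0.0]
wrist_force: [-2.0, 3.2, -0.6]
gripper_width: 0.116
grip_force: 20.0
```

```bash
python3 -c "
from h import *
arc2(-.23,10)"
```

```text
lid 0.232 r 0.2148 F tang -1.2 rad 1.9 lat 3.1 t 32.65
[[-0.02, 0.1], [-0.02, 0.1], [-0.02, 0.1], [-0.02, 0.1], [-0.01, 0.1], [-0.01, 0.1], [-0.01, 0.1], [-0.01, 0.1], [-0.01, 0.1], [-0.0, 0.1]] [-0.14 -0.98]
```

Emit:
{"api": "send_rows", "payload": {"motion": [[[0, -0.02, 0.1, 0, 5], [0, -0.02, 0.1, 0, 5], [0, -0.02, 0.1, 0, 5], [0, -0.02, 0.1, 0, 5], [0, -0.01, 0.1, 0, 5], [0, -0.01, 0.1, 0, 5], [0, -0.01, 0.1, 0, 5], [0, -0.01, 0.1, 0, 5], [0, 0, 0.08, 0, 5], [0, 0, 0.06, 0, 5], [0, 0, 0.04, 0, 5], [0, 0, 0, 0, 5]]]}}

```text
clock: 33.85
tool_pos: [0.4504, 0.1263, 0.0689]
orientation: [0.723, 0.691, -0.001, -0.001]
wrist_force: [-5.4, 5.0, -1.0]
gripper_width: 0.109
grip_force: 20.0
```

```bash
python3 -c "
from h import *
arc2(-.03,2);go([.45,.12,.066])"
```

```text
lid 0.003 r 0.2149 F tang -1.1 rad 5.6 lat 4.7 t 33.85
[[-0.0, 0.06], [-0.0, 0.06]] [-0.   -0.13]
t33.85 tcp [0.4504 0.1263 0.0689] yaw_y -2.6 case [-0.1298, 0.0012] units [-0.13 -0.    0.06] F [-5.4  5.  -1. ] w 10.0 g 20.0
```

Emit:
{"api": "send_rows", "payload": {"motion": [[[0.01, -0.01, 0.03, 0, 5], [0, 0, 0.03, 0, 5], [0, 0, 0, 0, 5]]]}}

```text
clock: 34.15
tool_pos: [0.4504, 0.1264, 0.0664]
orientation: [0.723, 0.691, -0.001, -0.001]
wrist_force: [-6.6, 1.4, 4.1]
gripper_width: 0.112
grip_force: 20.0
```

```bash
python3 -c "
from h import *
arc2(-.03,2)"
```

```text
lid -0.009 r 0.2148 F tang 4.0 rad 6.7 lat 1.0 t 34.15
[[-0.0, 0.06], [0.0, 0.06]] [ 0.   -0.13]
```

Shut, with a light upward reaction. I'll let go, rise and check.

Emit:
{"api": "send_rows", "payload": {"motion": [[[0, 0, 0, 0, 30], [0, 0, 0, 0, 30], [0, 0, 0, 0, 30], [0, 0, 0, 0, 30], [0, 0, -0.2, 0, 30], [0, 0, -0.4, 0, 30], [0, 0, -0.6, 0, 30], [0, 0, -0.8, 0, 30], [0, -0.5, -0.5, 0, 30], [0, -0.8, 0, 0, 30], [0, -0.5, 0, 0, 30], [0, 0, 0, 0, 30]]]}}

```text
clock: 35.35
tool_pos: [0.3586, 0.1307, 0.1919]
orientation: [0.722, 0.691, -0.0, -0.001]
wrist_force: [-0.5, -0.1, 0.2]
gripper_width: 0.327
grip_force: 0.0
```

```bash
python3 -c "
from h import *
go([.45,.12,.066])
s=snapshot('scene'); w=np.stack(np.meshgrid(range(215,330),range(178,215)),-1).reshape(-1,2); D=pts(s,w)-C0; a,b=D@EX,D@EY
for lo,hi in((-.08,-.05),(.05,.08)):
    k=(a>lo)&(a<hi)&(abs(b)<.09)&(D[:,2]>.07); print(lo,k.sum(),np.median(D[k,2]))
s=snapshot('top'); w=np.stack(np.meshgrid(range(250,312),range(170,232)),-1).reshape(-1,2); D=pts(s,w)-C0; a,b=D@EX,D@EY
for lo,hi in((-.08,-.05),(.05,.08)):
    k=(a>lo)&(a<hi)&(abs(b)<.09)&(D[:,2]>.07); print(lo,k.sum(),np.median(D[k,2]))
for n,uv0 in(('flux',(320,142)),('cleaner',(240,140)),('carton',(415,201))): print(n,pts(s,[uv0]))
"
```

```text
t35.35 tcp [0.3586 0.1307 0.1919] yaw_y -2.5 case [-0.2217, 0.0013] units [-0.14  1.84  2.51] F [-0.5 -0.1  0.2] w 30.0 g 0.0
-0.08 534 0.09087063829268482
0.05 342 0.09094034243390592
-0.08 686 0.0890810504702001
0.05 648 0.08888844378247285
flux [[0.76699808 0.02605592 0.02040816]]
cleaner [[0.75634466 0.24735219 0.05610045]]
carton [[ 0.59882501 -0.23763086  0.04171279]]
```

The lid is level front to back, the other things haven't moved, and the hand is clear.

```bash
python3 -c "
from workcell import job_done; print(job_done())"
```

```text
the job is handed in; nothing more can be done
None
```

I handed the job in at about 35 s: the stay locked and held the lid, the battery went into the case, the stay was broken by its peg and the lid closed by hand, and the last check showed the lid level and the tin, ball and carton unmoved; `job_done()` gave no verdict.

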